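# Hang the pail by its bail under the storeroom rack

## Task

Swing the pail's folded-down handle up until it stands upright, while the pail stays standing on the bench. Then carry the pail by that handle and hang it on the steel hook under the small rack's shelf, with the hook passing under the black grip between the handle's two wires. Leave it hanging upright and still, and leave the jug, carton and toolbox where they stand.

Things in the scene. Friction and masses are not known exactly. Their poses are not given: they have to be found in the camera images.
- pail: open round steel pail, 105 mm high, 132 mm across the rim, 100 mm across the foot, 0.3 to 0.6 kg, loose. Origin: centre of its underside; z up. The bail (handle) pivots about a line along the pail's y, 114 mm up, just above the rim, on ears at y = +/-74 mm. The folded bail lies out over its -x side, which faces the robot's right (-y) or half-way between that and the robot
- bail (a joint): bail angle: 0 = upright over the pail, positive = leaning to the pail's -x side, about 1.5 = folded (its stop, nearly level, just above the rim; also a stop at -1.5). Friction about 0.025 N m: within about 25 degrees of upright it stays where it is left, lower down it drops back to the stop. The bail weighs 70 g
- grip (a point): centre of the bail's black grip block, 90 mm from the pivot line: 56 mm long along the pivot line (y), 22 x 22 mm in section, flat ends; z points away from the pivots. From its underside two 6 mm wires, 42 mm apart, run 20 mm straight to the pivots, then spread to the ears; the hook goes in the 36 mm gap between them. Folded, it lies outside the rim 120 mm above the bench, with free space beneath
- rack: small fixed rack; origin on the bench below the hook's seat; x points into the rack, away from its open front, which faces the robot or its right. Two 25 mm posts at x = 115, y = +/-100 mm, on feet 12 mm high, 30 mm wide, reaching out to x = -50 mm. Wooden shelf board above, 250 mm wide, x = 14 to 142 mm, 375 to 391 mm above the bench, cartons on it: tilt the tool to work beneath its front edge
- hook_seat (a point): top of the hook's seat, 240 mm above the bench, axes as the rack's. 12 mm bright rod in the x-z plane: level seat x = -20 to 22 mm; in front it turns up to a tip (x to -48 mm, top 24 mm above the seat); behind it slopes up 46 mm to x = 100 mm, then straight up to the shelf. Hung, the grip's underside rests on the seat: grip centre 11 mm above this point, pail's underside 47 mm above the bench
- jug: bystander: white jug, 70 mm across, 190 mm high, origin under its centre
- carton: bystander: cardboard carton 120 by 100 by 90 mm high, origin under its centre
- toolbox: bystander: black toolbox with yellow lid, 104 by 134 by 110 mm high, origin under its centre
Things that resemble listed ones, but are neither listed nor needed, are in the scene too. What is meant by the pail is not orange or yellow, and is the larger of those in its own colour.

How it is judged (in metres and radians):
On the way, in this order (a step that is already met when the one before it is completed fails the run):
1. the bail stands upright (within 0.35 rad) with the pail standing on the bench (value of joint bail between -0.35 and 0.35 rad and height (world z) of pail below 0.006 m and angle between pail's own z axis and vertical below 0.1 rad), for 0.2 s.
2. the pail is lifted clear of the bench (height (world z) of pail above 0.03 m and angle between pail's own z axis and vertical below 0.5 rad), for 0.2 s.
At the end, for the whole second after the job is handed in: the pail hangs on the hook, released and no longer swinging (under 80 mm/s): grip centre within 22 mm sideways of the hook, 3 to 35 mm above the seat point, from 35 mm in front to 60 mm behind it; weight on the rack; pail's underside over 30 mm above the bench; pail upright within 0.25 rad (x of grip in the frame of hook_seat between -0.035 and 0.06 m and y of grip in the frame of hook_seat between -0.022 and 0.022 m and z of grip in the frame of hook_seat between 0.003 and 0.035 m and contact force between pail and rack above 1.5 N and height (world z) of pail above 0.03 m and angle between pail's own z axis and vertical below 0.25 rad and linear speed of pail below 0.08 m/s and angular speed of pail below 0.8 rad/s); the robot touches nothing.
It fails at once if the jug, the carton or the toolbox is moved more than 30 mm (distance of any of jug, carton, toolbox from where it was at the start of the episode above 0.03 m).
It fails at once if the pail is tipped over (beyond 0.8 rad) (angle between pail's own z axis and vertical above 0.8 rad).
It also fails if it takes over 72 s, if anything falls off the work surface, if the arm or the gripper's body presses on something with over 40 N, if the wrist force passes 120 N, or if a joint passes its speed limit or range.

## Robot

A 6-joint arm with a two-finger parallel gripper is mounted at the origin on the work surface. World frame = base frame: x ahead of the robot, y to its left, z up, the work surface at z = 0. Lengths are in mm, angles in rad, forces in N, time in s.
With the tool pointing down it reaches from about 350 to 875 mm from the base axis. Payload 4.2 kg.
Tool frame: the origin (TCP) lies midway between the tips of the shut fingers; the grasp point (between the pads) lies 19 mm behind it; z points along the fingers, y is the line along which they close (so a half turn about z gives the same grasp; the last joint's range is limited). The gripper opens to 85 mm and grips with 20 to 120 N. Pads are 22 mm wide; open, the fingers measure 114 mm over their backs; the gripper's body (76 mm by 85 mm) begins 54 mm behind the grasp point. The pads swing forward as they close: fully open they stand 13 mm farther back than shut.
Start: joints at [-0.902, 0.385, 0.008, 0, -1.194, -0.259], TCP at [249.029, -573.222, 231.312] pointing down, gripper open.
Joint ranges: [-3.14, 3.14], [-1.21, 2.06], [-1.07, 1.41], [-3.16, 2.05], [-2.99, -0.16], [-3.1, 3.1]. Speed limits (rad/s): [2.79, 2.79, 3.14, 3.14, 3.14, 3.14].

## Interface

Orientations are given as a unit quaternion [x, y, z, w].
In Python, from bench import sensors, get_image, camera_params, job_done gives the robot as it stands.
- The arm moves only by the tool servo_tool, never from a script. Its argument "motion" is a list of rows, each an object with "travel": the shift along the tool's x, y, z as a fraction of full scale, a list of three; "rot": the turn, a rotation vector about the tool's x, y, z as a fraction of full scale, a list of three; "hand": the opening, from 0 (shut) to 1 (fully open). In form: [{"travel": [x, y, z], "rot": [wx, wy, wz], "hand": hand}, ...]. A call has 1 to 10 rows; each row shifts and turns the commanded pose from where the row before left it, along the tool's axes as they then stand; what a row does not reach is not made up. Full scale, the value 1, is 25 cm for a shift and 360 degrees for a turn. A row lasts 1/12 s, in which the tool goes at most 41.7 mm and 7.16 degrees, less where a joint would pass 70% of its speed; a pose out of reach is approached as far as the arm can. A call with a number of a shift or a turn outside -1 to 1 is refused whole. A call with a gripper value outside its range is refused whole. The fingers move at their own pace and stop on an object; the grip force is fixed at half the most. Time passes only in rows, so rows that do not move let the fingers close. It gives the time, the measured TCP pose, the force, the opening and the grip force at its end, in the units of the state.
- sensors.read_state(): the state, without advancing time (a new reading comes with each control period).
- get_image(name): name is "scene" or "top"; returns (picture, depth): 420x560x3 uint8, red, green, blue; 420x560 float32, mm along the optical axis (not along the pixel's ray), 0 where there is no reading.
- camera_params(name): a dict with "camera_matrix" (3x3 intrinsics, pixels), "R" (3x3) and "t" (3): a world point X has camera coordinates R X + t. Camera axes: x right, y down, z forward; pixel columns grow to the right and rows downward; lengths in mm; the calibration is good to about 2 mm. A picture is of the moment at which its call begins. camera_params takes no time and is no camera call.
- job_done(): hands the job in; it is judged then, once.
The state is a dict: "clock": time; "joints": joint angles; "joint_vel": joint speeds; "joint_efforts": joint torques, N m; "position": TCP position; "ee_rot": TCP orientation; "contact_force": force on the tool from outside, world axes, zero at the start; "wrist_torque": the same for the moment, N m; "gripper_width": finger opening in mm; "grasp_force": force on a finger pad.
Only numpy, scipy, OpenCV 4.12 (cv2) and the standard library are available. Lean on these libraries where they do the work, as an engineer would, in place of code of your own. Each camera call takes 0.05 s, during which the arm holds its last target. There are 200 camera calls.

## Working session

There is one attempt and no reset: what is moved stays moved. The work goes in short steps, Python scripts to look and compute and a tool call to move; the robot and the scene stay as the last step left them, time stands still between calls to the robot, and variables do not carry over. Pictures are saved under pics/ and viewed, at most 10 in all, crops included, and the job is handed in when it is done.

Besides the shell and the picture viewer there is one more tool, called after "Call:" by a JSON object that holds its "method" and its "body". servo_tool: Moves the arm, as the interface text tells. Its arguments: {"type":"object","properties":{"motion":{"type":"array"}},"required":["motion"]}

```bash
mkdir -p pics && cat > h.py <<'E'
import numpy as np, cv2
from bench import sensors, get_image, camera_params, job_done
def grab(name):
    im,d=get_image(name); p=camera_params(name)
    K,R,t=[np.array(p[k],float) for k in("camera_matrix","R","t")]
    v,u=np.mgrid[:420,:560]
    c=np.stack([(u-K[0,2])/K[0,0],(v-K[1,2])/K[1,1],np.ones_like(u)],-1)*d[...,None]
    X=(c-t.ravel())@R   # R^T(c-t)
    X[d==0]=np.nan
    return im,d,X
def proj(name,P):
    p=camera_params(name);K,R,t=[np.array(p[k],float) for k in("camera_matrix","R","t")]
    q=(np.atleast_2d(P)@R.T+t.ravel())@K.T
    return q[:,:2]/q[:,2:]
E
python3 - <<'E'
from h import *
for n in("scene","top"):
    im,d,X=grab(n); np.savez(f"/tmp/{n}.npz",im=im,X=X)
    cv2.imwrite(f"pics/{n}0.png",im[...,::-1])
print(sensors.read_state())
E
```

```text
{'clock': 0.1, 'joints': array([-9.02398624e-01,  3.85477936e-01,  6.74280764e-03, -4.27279253e-04,
       -1.19400908e+00, -2.58588399e-01]), 'joint_vel': array([ 0.00118535, -0.00188641,  0.00373238,  0.00051468, -0.0001664 ,
       -0.00024981]), 'joint_efforts': array([-4.73415075e-04, -3.93319595e+01,  1.88927811e+01,  4.19791907e+00,
       -2.59018554e-03,  7.19244184e-06]), 'position': array([ 248.81404683, -572.75794866,  230.32546194]), 'ee_rot': array([-2.03396556e-01,  9.79095937e-01,  9.59965210e-04, -2.57799057e-04]), 'contact_force': array([ 0.69755474, -0.60872533, -0.82622928]), 'wrist_torque': array([ 0.01005287, -0.03261409,  0.01412333]), 'grasp_force': 0.0, 'gripper_width': 85.41600067915792}
```

View pics/scene0.png

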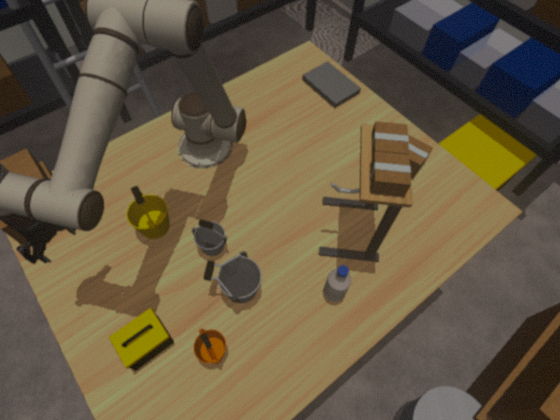

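View pics/top0.png

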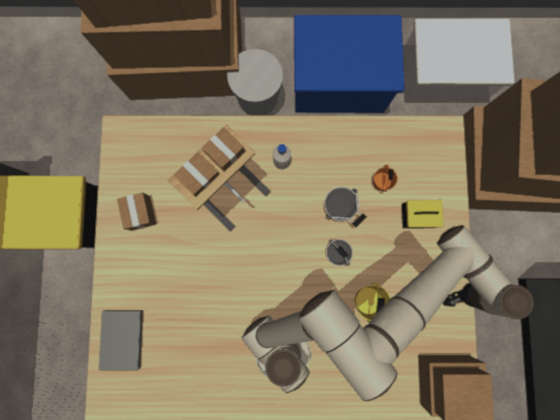

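The scene view shows the large grey pail at (240,280) with its grip at (209,270), and the rack hook at about (345,187). In the top view the pail is at (341,205), the grip at (360,220), the rack feet at (255,180) and (218,215), and the jug at (282,155). Next I'll measure these.

```bash
cat > m.py <<'E'
from h import *
s=np.load("/tmp/scene.npz");t=np.load("/tmp/top.npz")
def show(n,z,name,boxes,mask):
    x0,y0,x1,y1=boxes
    P=z["X"][y0:y1,x0:x1].reshape(-1,3);C=z["im"][y0:y1,x0:x1].reshape(-1,3).astype(int)
    m=mask(P,C)&~np.isnan(P[:,0]); Q=P[m]
    print(n,name,m.sum(),"mean",Q.mean(0).round(1),"p2",np.percentile(Q,2,0).round(0),"p98",np.percentile(Q,98,0).round(0))
    return Q
for nm,z,b in(("top",t,(315,180,372,235)),("scene",s,(195,245,270,305))):
    g=show(nm,z,"grip",b,lambda P,C:(C.max(1)<60)&(P[:,2]>105)&(P[:,2]<145))
    r=show(nm,z,"rim",b,lambda P,C:(P[:,2]>98)&(P[:,2]<112)&(C.max(1)>70))
    (c,sz,a)=cv2.minAreaRect(g[:,:2].astype(np.float32));print(c,sz,a)
    (c,rad)=cv2.minEnclosingCircle(r[:,:2].astype(np.float32));print("rim",c,rad)
    A=np.c_[2*r[:,:2],np.ones(len(r))];q=np.linalg.lstsq(A,(r[:,:2]**2).sum(1),rcond=None)[0];print("fit",q[:2],np.sqrt(q[2]+q[:2]@q[:2]))
for nm,z,b in(("top",t,(195,155,275,235)),("scene",s,(310,175,420,265))):
    f=show(nm,z,"feet",b,lambda P,C:(P[:,2]>5)&(P[:,2]<17)&(C.max(1)<90))
    lab=cv2.kmeans(f[:,:2].astype(np.float32),2,None,(3,50,.1),5,0)[1].ravel()
    for k in(0,1):print("foot",cv2.minAreaRect(f[lab==k][:,:2].astype(np.float32)))
b=show("top",t,"board",(150,110,280,220),lambda P,C:(P[:,2]>380)&(P[:,2]<396));print(cv2.minAreaRect(b[:,:2].astype(np.float32)))
for nm,z,b in(("top",t,(215,160,270,220)),("scene",s,(310,165,365,200)),("scene2",s,(310,220,345,240))):
    show(nm,z,"hook",b,lambda P,C:(P[:,2]>215)&(P[:,2]<300))
show("top",t,"jug",(268,140,298,175),lambda P,C:P[:,2]>60);show("scene",s,"jug",(322,260,360,302),lambda P,C:P[:,2]>60)
show("top",t,"tbox",(400,195,450,235),lambda P,C:P[:,2]>60)
show("top",t,"carton",(110,190,155,235),lambda P,C:P[:,2]>60)
show("top",t,"small",(322,235,356,268),lambda P,C:P[:,2]>50)
show("top",t,"orange",(368,160,402,195),lambda P,C:P[:,2]>50)
E
python3 m.py
python3 - <<'E'
import cv2
s=cv2.imread("pics/scene0.png")[100:310,190:420];t=cv2.imread("pics/top0.png")[120:270,160:390]
o=cv2.resize(s,None,fx=2.6,fy=2.6,interpolation=2)
cv2.imwrite("pics/c1.png",o)
E
```

```text
top grip 55 mean [ 500.7 -278.5  132.3] p2 [ 481. -298.  124.] p98 [ 517. -260.  139.]
top rim 117 mean [ 570.6 -218.8  105.5] p2 [ 501. -283.   99.] p98 [ 627. -155.  112.]
(545.6000366210938, -281.80181884765625) (39.49931716918945, 131.95738220214844) 86.27171325683594
rim (566.8748168945312, -218.5106201171875) 76.71453094482422
fit [ 563.7038836  -219.23842506] 63.75521790712412
scene grip 130 mean [ 511.3 -277.6  128. ] p2 [ 482. -305.  112.] p98 [ 619. -172.  134.]
scene rim 175 mean [ 565.9 -220.   103.2] p2 [ 503. -289.   99.] p98 [ 628. -161.  112.]
(535.6016845703125, -257.3431396484375) (105.01984405517578, 145.80584716796875) 46.064918518066406
rim (553.0989990234375, -239.44142150878906) 83.15108489990234
fit [ 562.26751557 -226.08958269] 64.44046708545642
top feet 401 mean [600.5 188.5  12. ] p2 [482.  67.   6.] p98 [722. 306.  17.]
foot ((532.0722045898438, 253.9818878173828), (151.44027709960938, 25.399139404296875), 45.417686462402344)
foot ((672.1898803710938, 115.03595733642578), (148.86410522460938, 28.98138427734375), 45.2962646484375)
scene feet 785 mean [620.3
[... 585 characters left out ...]
2.] p98 [608. 187. 263.]m.py:7: RuntimeWarning: Mean of empty slice.
  print(n,name,m.sum(),"mean",Q.mean(0).round(1),"p2",np.percentile(Q,2,0).round(0),"p98",np.percentile(Q,98,0).round(0))
  ret = um.true_divide(
Traceback (most recent call last):
  File "m.py", line 21, in <module>
    show(nm,z,"hook",b,lambda P,C:(P[:,2]>215)&(P[:,2]<300))
    ~~~~^^^^^^^^^^^^^^^^^^^^^^^^^^^^^^^^^^^^^^^^^^^^^^^^^^^^
  File "m.py", line 7, in show
    print(n,name,m.sum(),"mean",Q.mean(0).round(1),"p2",np.percentile(Q,2,0).round(0),"p98",np.percentile(Q,98,0).round(0))
                                                        ~~~~~~~~~~~~~^^^^^^^
IndexError: index -1 is out of bounds for axis 0 with size 0
```

View pics/c1.png

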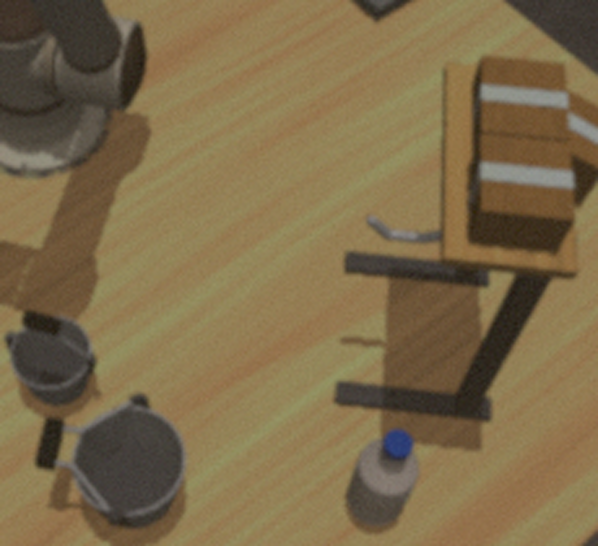

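The crop confirms the grip at scene pixel (208,270) and the hook tip at (333,184), rising to (360,191). I'll do one refinement of the pail and bystanders, then move.

```bash
cat > m2.py <<'E'
from m import *
E
sed -i '/"hook"/d;/scene2/d;/"jug"/d' m.py; python3 - <<'E'
import io,contextlib
with contextlib.redirect_stdout(io.StringIO()):
    exec(open('m.py').read())
for nm,z,b in(("top",t,(348,210,370,230)),("scene",s,(200,258,218,284))):
    g=show(nm,z,"grip",b,lambda P,C:(C.max(1)<60)&(P[:,2]>112)&(P[:,2]<142))
    d=g[:,:2]-g[:,:2].mean(0);w,v=np.linalg.eigh(np.cov(d.T));a=np.degrees(np.arctan2(v[1,1],v[0,1]))%180;print("long axis deg",a,cv2.minAreaRect(g[:,:2].astype(np.float32)))
for nm,b in(("jug",(265,138,300,175)),("tbox",(400,195,450,235)),("carton",(110,190,155,235)),("small",(322,235,356,268)),("orange",(368,160,402,195)),("yellow",(350,280,392,322))):
    show("top",t,nm,b,lambda P,C:(P[:,2]>40)&(P[:,2]<220))
# hook rod, rack axes
th=np.radians(45.4);Rr=np.array([[np.cos(th),np.sin(th)],[-np.sin(th),np.cos(th)]]);o=np.array([582.5,165.5])
for nm,z,b in(("top",t,(215,160,275,225)),("scene",s,(325,175,365,200))):
    q=show(nm,z,"hook",b,lambda P,C:(P[:,2]>225)&(P[:,2]<275));l=(q[:,:2]-o)@Rr.T
    for x in range(-50,40,12):
        m=abs(l[:,0]-x)<6
        if m.any(): print(x,l[m,1].mean().round(1),q[m,2].max().round(1),m.sum())
E
```

```text
top grip 54 mean [ 498.6 -278.7  132.5] p2 [ 481. -298.  124.] p98 [ 517. -260.  139.]
long axis deg 132.60608647180862 ((498.9854736328125, -278.833984375), (13.62037467956543, 48.86252975463867), 45.31171417236328)
scene grip 113 mean [ 502.3 -285.5  129.7] p2 [ 481. -305.  126.] p98 [ 523. -265.  134.]
long axis deg 135.58797992754236 ((501.3277587890625, -285.33837890625), (17.647476196289062, 54.71310806274414), 44.19080352783203)
top jug 343 mean [740.9   5.6 129.9] p2 [719. -27.  45.] p98 [774.  37. 194.]
top tbox 1057 mean [ 528.7 -532.5   88.4] p2 [ 481. -602.   47.] p98 [ 580. -473.  110.]
top carton 1009 mean [536.7 563.6  86.4] p2 [475. 511.  45.] p98 [601. 622.  97.]
top small 300 mean [ 383.7 -220.4   92.7] p2 [ 334. -259.   44.] p98 [ 431. -163.  169.]
top orange 245 mean [ 670.6 -400.    85.5] p2 [ 619. -440.   43.] p98 [ 717. -354.  155.]
top yellow 397 mean [ 209.3 -332.5  119.2] p2 [ 139. -389.   43.] p98 [ 267. -268.  218.]
top hook 93 mean [582.2 166.9 245.7] p2 [549. 131. 233.] p98 [612. 197. 264.]
-50 0.1 263.2 3
-38 0.1 265.8 11
-26 1.0 255.2 11
-14 1.5 244.2 10
-2 1.4 244.3 13
10 1.4 242.7 12
22 1.3 247.8 13
34 1.6 256.8 15
scene hook 122 mean [580.  156.1 242.3] p2 [551. 128. 232.] p98 [608. 187. 263.]
-50 -3.9 264.1 9
-38 -6.1 263.0 20
-26 -5.6 249.9 15
-14 -4.1 239.1 17
-2 -4.9 242.1 17
10 -4.9 240.7 17
22 -4.8 246.8 19
34 -3.1 245.8 8
```

Call:
{"method": "servo_tool", "body": {"motion": [{"travel": [-0.115,0.057,-0.008],"rot": [0,0,0],"hand": 1},{"travel": [-0.115,0.057,-0.008],"rot": [0,0,0],"hand": 1},{"travel": [-0.115,0.057,-0.008],"rot": [0,0,0],"hand": 1},{"travel": [-0.115,0.057,-0.008],"rot": [0,0,0],"hand": 1},{"travel": [-0.115,0.057,-0.008],"rot": [0,0,0],"hand": 1},{"travel": [-0.115,0.057,-0.008],"rot": [0,0,0],"hand": 1},{"travel": [-0.115,0.057,-0.008],"rot": [0,0,0],"hand": 1},{"travel": [-0.115,0.057,-0.008],"rot": [0,0,0],"hand": 1},{"travel": [-0.115,0.057,-0.008],"rot": [0,0,0],"hand": 1},{"travel": [-0.115,0.057,-0.008],"rot": [0,0,0],"hand": 1}]}}

```text
clock: 0.93
position: [456.5, -326.4, 251.0]
ee_rot: [-0.203, 0.979, 0.0, -0.0]
contact_force: [0.6, 0.4, 0.1]
gripper_width: 85.1
grasp_force: 0.0
```

Call:
{"method": "servo_tool", "body": {"motion": [{"travel": [0,0,0],"rot": [0,0,-0.0195],"hand": 1},{"travel": [0,0,0],"rot": [0,0,-0.0195],"hand": 1},{"travel": [0,0,0],"rot": [0,0,-0.0195],"hand": 1},{"travel": [0,0,0],"rot": [0,-0.019,0],"hand": 1},{"travel": [0,0,0],"rot": [0,-0.019,0],"hand": 1},{"travel": [0,0,0],"rot": [0,-0.019,0],"hand": 1},{"travel": [0,0,0],"rot": [0,-0.019,0],"hand": 1}]}}

```text
clock: 1.52
position: [456.7, -327.6, 252.3]
ee_rot: [-0.369, 0.898, 0.09, 0.222]
contact_force: [-0.9, -0.2, -0.5]
gripper_width: 85.2
grasp_force: 0.0
```

Call:
{"method": "servo_tool", "body": {"motion": [{"travel": [0,0,0],"rot": [0,-0.019,0],"hand": 1},{"travel": [0,0,0],"rot": [0,-0.019,0],"hand": 1},{"travel": [0,0,0],"rot": [0,-0.019,0],"hand": 1},{"travel": [0,0,0],"rot": [0,-0.019,0],"hand": 1},{"travel": [0,0,0],"rot": [0,0,0],"hand": 1},{"travel": [0,0,0],"rot": [0,0,0],"hand": 1}]}}

```text
clock: 2.02
position: [454.8, -329.2, 249.4]
ee_rot: [-0.334, 0.823, 0.175, 0.424]
contact_force: [-0.4, -0.1, -0.2]
gripper_width: 85.4
grasp_force: 0.0
```

```bash
cat >> h.py <<'E'
from scipy.spatial.transform import Rotation as Ro
def to(target):
    s=sensors.read_state();R=Ro.from_quat(s["ee_rot"])
    d=R.inv().apply(np.array(target)-s["position"])
    return d, d/250
E
python3 - <<'E'
from h import *
s=sensors.read_state();R=Ro.from_quat(s["ee_rot"]).as_matrix()
print(s["joints"].round(2),s["position"].round(1));print(R.round(3))
G=np.array([500,-282,120.]);d=R[:,2]
for k in(-78,22):print(k,(G+k*d).round(1),to(G+k*d))
im,dd,X=grab("scene");cv2.imwrite("pics/c2.png",cv2.resize(im[200:320,130:290,::-1],None,fx=4,fy=4))
P=X[250:290,195:222].reshape(-1,3);C=im[250:290,195:222].reshape(-1,3).astype(int)
E
```

```text
[-0.9   0.38  0.05 -0.96 -1.46  0.33] [ 454.8 -329.2  249.4]
[[-0.416 -0.699  0.582]
 [-0.402  0.715  0.572]
 [-0.816  0.004 -0.579]]
-78 [ 454.6 -326.6  165.1] (array([67.77075504,  1.62291574, 50.13896142]), array([0.27108302, 0.00649166, 0.20055585]))
22 [ 512.8 -269.4  107.3] (array([ 67.77075504,   1.62291574, 150.13896142]), array([0.27108302, 0.00649166, 0.60055585]))
```

View pics/c2.png

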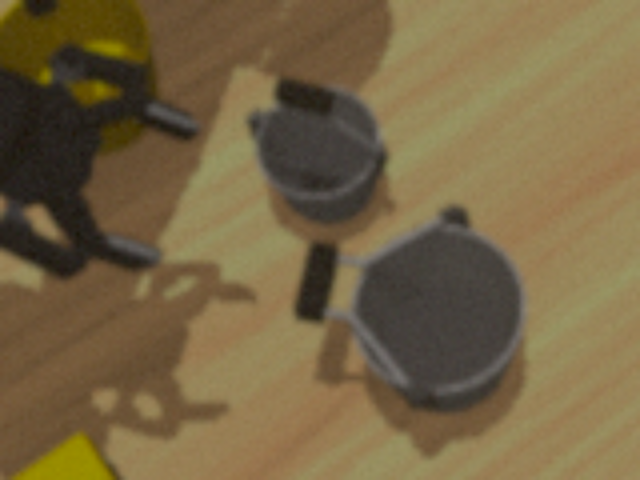

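The crop shows the open fingertips at (180,115) and (140,255), parallel to the grip block at (315,280). I'll descend, then advance along the tool axis.

Call:
{"method": "servo_tool", "body": {"motion": [{"travel": [0.054,0.001,0.04],"rot": [0,0,0],"hand": 1},{"travel": [0.054,0.001,0.04],"rot": [0,0,0],"hand": 1},{"travel": [0.054,0.001,0.04],"rot": [0,0,0],"hand": 1},{"travel": [0.054,0.002,0.04],"rot": [0,0,0],"hand": 1},{"travel": [0.054,0.002,0.04],"rot": [0,0,0],"hand": 1},{"travel": [0,0,0.05],"rot": [0,0,0],"hand": 1},{"travel": [0,0,0.05],"rot": [0,0,0],"hand": 1},{"travel": [0,0,0.05],"rot": [0,0,0],"hand": 1},{"travel": [0,0,0],"rot": [0,0,0],"hand": 1}]}}

```text
clock: 2.82
position: [479.4, -301.4, 145.5]
ee_rot: [-0.338, 0.821, 0.175, 0.425]
contact_force: [-0.3, -0.3, -0.5]
gripper_width: 85.4
grasp_force: 0.0
```

```bash
python3 - <<'E'
from h import *
print(to([512.8,-269.4,107.3]))
im,dd,X=grab("scene");cv2.imwrite("pics/c3.png",cv2.resize(im[220:310,150:270,::-1],None,fx=5,fy=5))
print(sensors.read_state()["contact_force"])
E
```

```text
(array([ 4.52925301, -0.78272531, 59.75245727]), array([ 0.01811701, -0.0031309 ,  0.23900983]))
[-0.17852414 -0.10811804 -0.07438507]
```

View pics/c3.png

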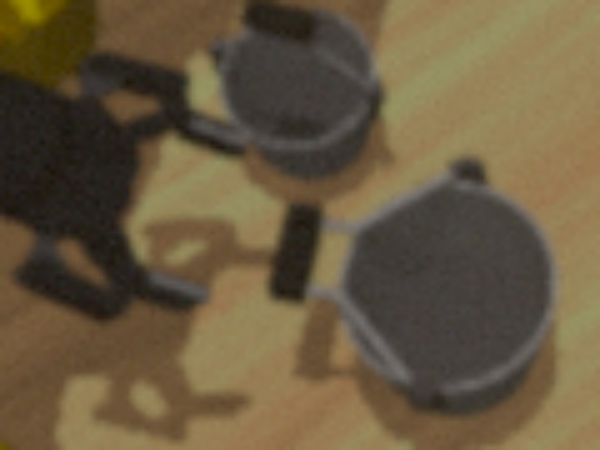

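```bash
python3 - <<'E'
from h import *
print("tcp",proj("scene",sensors.read_state()["position"]),"grip",proj("scene",[[500,-282,120],[500,-282,131]]), "ends",proj("scene",[[500-19.8,-282+19.8,125],[500+19.8,-282-19.8,125]]))
for n in ("scene",):
    p=camera_params(n);K,R,t=[np.array(p[k],float) for k in("camera_matrix","R","t")]
    c=-R.T@t.ravel();r=R.T@np.linalg.inv(K)@[209,270.4,1]
    print(c+r*(125-c[2])/r[2])
im,dd,X=grab("scene")
P=X[215:260,195:230].reshape(-1,3);P=P[P[:,2]>30];print(np.nanpercentile(P,[2,50,98],axis=0).round(0))
E
```

```text
tcp [[198.75059835 265.38405371]] grip [[209.94054801 270.04881475]
 [209.41556997 268.67503748]] ends [[211.69438749 260.62617624]
 [207.66204862 278.44739613]]
[ 501.29507931 -285.27873469  125.        ]
[[ 337. -281.   31.]
 [ 381. -218.   70.]
 [ 437. -170.  167.]]
```

Call:
{"method": "servo_tool", "body": {"motion": [{"travel": [0.009,-0.003,0.04],"rot": [0,0,0],"hand": 1},{"travel": [0.009,-0.003,0.04],"rot": [0,0,0],"hand": 1},{"travel": [0,0,0.04],"rot": [0,0,0],"hand": 1},{"travel": [0,0,0.04],"rot": [0,0,0],"hand": 1},{"travel": [0,0,0.04],"rot": [0,0,0],"hand": 1},{"travel": [0,0,0.036],"rot": [0,0,0],"hand": 1},{"travel": [0,0,0],"rot": [0,0,0],"hand": 1}]}}

```text
clock: 3.5
position: [511.9, -271.4, 106.6]
ee_rot: [-0.336, 0.822, 0.176, 0.425]
contact_force: [0.0, -0.2, -0.3]
gripper_width: 85.3
grasp_force: 0.0
```

```bash
python3 - <<'E'
from h import *
print(sensors.read_state()["contact_force"])
o=[]
for n,b in(("scene",(225,305,160,270)),("top",(180,260,310,420))):
    im,dd,X=grab(n);o.append(cv2.resize(im[b[0]:b[1],b[2]:b[3],::-1],(560,400)) if 0 else cv2.resize(im[b[0]:b[1],b[2]:b[3],::-1],(440,320)))
cv2.imwrite("pics/c4.png",cv2.resize(np.hstack(o),(800,291)))
E
```

```text
[ 0.01188534 -0.21590433 -0.34697725]
```

View pics/c4.png

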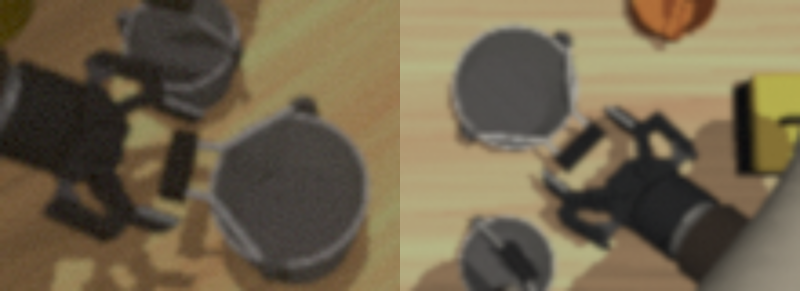

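Both crops show the grip block between the two fingers, roughly centred: (180,165) on the left and (580,145) on the right. Closing now.

Call:
{"method": "servo_tool", "body": {"motion": [{"travel": [0,0,0],"rot": [0,0,0],"hand": 0},{"travel": [0,0,0],"rot": [0,0,0],"hand": 0},{"travel": [0,0,0],"rot": [0,0,0],"hand": 0},{"travel": [0,0,0],"rot": [0,0,0],"hand": 0},{"travel": [0,0,0],"rot": [0,0,0],"hand": 0},{"travel": [0,0,0],"rot": [0,0,0],"hand": 0},{"travel": [0,0,0],"rot": [0,0,0],"hand": 0}]}}

```text
clock: 4.18
position: [511.1, -273.4, 108.4]
ee_rot: [-0.337, 0.822, 0.174, 0.425]
contact_force: [-3.8, -1.9, 3.7]
gripper_width: 55.0
grasp_force: 66.0
```

```bash
python3 - <<'E'
from h import *
s=sensors.read_state();R=Ro.from_quat(s["ee_rot"])
print(R.as_matrix().round(3),s["position"])
Pv=np.array([564.6,-220.4,114]);r=R.inv().apply(Pv-s["position"]);print("r",r)
f=Ro.from_rotvec([0,np.radians(5.2),0]);print("travel/row",(r-f.apply(r))/250,"rot",5.2/360)
for n in(8,16):
    F=R*Ro.from_rotvec([0,np.radians(5.2*n),0]);print(n,Pv-F.apply(r),F.as_matrix()[:,2])
E
```

```text
[[-0.411 -0.702  0.582]
 [-0.406  0.713  0.572]
 [-0.816 -0.001 -0.578]] [ 511.147488   -273.40023058  108.38148639]
r [-48.06505863   0.26530764  58.20174333]
travel/row [-2.18911632e-02 -2.22044605e-19 -1.64669004e-02] rot 0.014444444444444446
8 [ 521.99469261 -262.67564788  159.77467154] [ 0.1621632   0.15877991 -0.97390556]
16 [ 554.42606062 -230.72243062  188.0790224 ] [-0.33944565 -0.3349595  -0.87896461]
```

Call:
{"method": "servo_tool", "body": {"motion": [{"travel": [-0.0219,0,-0.0165],"rot": [0,0.01444,0],"hand": 0},{"travel": [-0.0219,0,-0.0165],"rot": [0,0.01444,0],"hand": 0},{"travel": [-0.0219,0,-0.0165],"rot": [0,0.01444,0],"hand": 0},{"travel": [-0.0219,0,-0.0165],"rot": [0,0.01444,0],"hand": 0},{"travel": [-0.0219,0,-0.0165],"rot": [0,0.01444,0],"hand": 0},{"travel": [0,0,0],"rot": [0,0,0],"hand": 0}]}}

```text
clock: 4.68
position: [517.4, -267.4, 143.8]
ee_rot: [-0.37, 0.895, 0.092, 0.229]
contact_force: [1.2, 0.5, -4.5]
gripper_width: 55.0
grasp_force: 65.6
```

```bash
python3 - <<'E'
from h import *
s=sensors.read_state();print(s["contact_force"],s["wrist_torque"],s["joints"].round(2),s["gripper_width"])
im,d,X=grab("top")
P=X[175:240,310:375].reshape(-1,3);C=im[175:240,310:375].reshape(-1,3).astype(int)
r=P[(P[:,2]>98)&(P[:,2]<112)&(C.max(1)>70)];A=np.c_[2*r[:,:2],np.ones(len(r))];q=np.linalg.lstsq(A,(r[:,:2]**2).sum(1),rcond=None)[0];print(len(r),"fit",q[:2],np.sqrt(q[2]+q[:2]@q[:2]))
E
```

```text
[ 1.23374246  0.51823408 -4.50865729] [-1.02473689  1.05335224 -0.00255354] [-0.48  0.38 -0.12 -0.58 -0.98 -0.  ] 55.0113748666203
110 fit [ 566.85958589 -216.61768096] 62.93618553058252
```

Call:
{"method": "servo_tool", "body": {"motion": [{"travel": [-0.0219,0,-0.0165],"rot": [0,0.01444,0],"hand": 0},{"travel": [-0.0219,0,-0.0165],"rot": [0,0.01444,0],"hand": 0},{"travel": [-0.0219,0,-0.0165],"rot": [0,0.01444,0],"hand": 0},{"travel": [-0.0219,0,-0.0165],"rot": [0,0.01444,0],"hand": 0},{"travel": [-0.0219,0,-0.0165],"rot": [0,0.01444,0],"hand": 0},{"travel": [0,0,0],"rot": [0,0,0],"hand": 0}]}}

```text
clock: 5.23
position: [530.0, -255.3, 169.5]
ee_rot: [-0.381, 0.924, 0.008, 0.021]
contact_force: [-1.5, -4.5, 3.7]
gripper_width: 54.7
grasp_force: 66.8
```

Call:
{"method": "servo_tool", "body": {"motion": [{"travel": [-0.0219,0,-0.0165],"rot": [0,0.01444,0],"hand": 0},{"travel": [-0.0219,0,-0.0165],"rot": [0,0.01444,0],"hand": 0},{"travel": [-0.0219,0,-0.0165],"rot": [0,0.01444,0],"hand": 0},{"travel": [-0.0219,0,-0.0165],"rot": [0,0.01444,0],"hand": 0},{"travel": [-0.0219,0,-0.0165],"rot": [0,0.01444,0],"hand": 0},{"travel": [0,0,0],"rot": [0,0,0],"hand": 0},{"travel": [0,0,0],"rot": [0,0,0],"hand": 0}]}}

```text
clock: 5.82
position: [548.5, -236.3, 186.2]
ee_rot: [-0.371, 0.906, -0.075, -0.189]
contact_force: [-3.1, -2.2, 6.1]
gripper_width: 55.0
grasp_force: 66.9
```

```bash
python3 - <<'E'
from h import *
s=sensors.read_state();print(s["contact_force"],s["wrist_torque"],s["joints"].round(2))
o=[]
for n,b in(("scene",(215,315,170,310)),("top",(170,250,290,400))):
    im,dd,X=grab(n);o.append(cv2.resize(im[b[0]:b[1],b[2]:b[3],::-1],(400,290)))
    np.savez(f"/tmp/{n}1.npz",im=im,X=X)
cv2.imwrite("pics/c5.png",np.hstack(o))
E
```

```text
[-3.10227086 -2.19397328  6.14873723] [-0.73227065  0.75309028 -0.14473507] [-0.    0.48 -0.13  0.29 -1.28 -0.92]
```

View pics/c5.png

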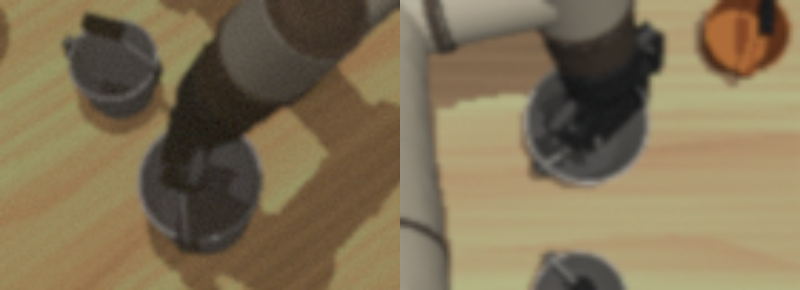

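The left crop shows the pail standing, with the bail up in the gripper at (185,190). I'll nudge it a little further, release, and back off along the tool axis.

Call:
{"method": "servo_tool", "body": {"motion": [{"travel": [-0.0219,0,-0.0165],"rot": [0,0.01444,0],"hand": 0},{"travel": [0,0,0],"rot": [0,0,0],"hand": 0},{"travel": [0,0,0],"rot": [0,0,0],"hand": 0},{"travel": [0,0,0],"rot": [0,0,0],"hand": 0.85},{"travel": [0,0,0],"rot": [0,0,0],"hand": 0.85},{"travel": [0,0,0],"rot": [0,0,0],"hand": 0.85},{"travel": [0,0,0],"rot": [0,0,0],"hand": 1},{"travel": [0,0,0],"rot": [0,0,0],"hand": 1},{"travel": [0,0,0],"rot": [0,0,0],"hand": 1}]}}

```text
clock: 6.67
position: [554.6, -230.5, 187.5]
ee_rot: [-0.367, 0.897, -0.093, -0.227]
contact_force: [0.2, 0.1, -0.1]
gripper_width: 85.6
grasp_force: 0.0
```

Call:
{"method": "servo_tool", "body": {"motion": [{"travel": [0,0,-0.06],"rot": [0,0,0],"hand": 1},{"travel": [0,0,-0.08],"rot": [0,0,0],"hand": 1},{"travel": [0,0,-0.1],"rot": [0,0,0],"hand": 1},{"travel": [0,0,-0.1],"rot": [0,0,0],"hand": 1},{"travel": [0,0,-0.06],"rot": [0,0,0],"hand": 1},{"travel": [0,0,0],"rot": [0,0,0],"hand": 1}]}}

```text
clock: 7.17
position: [591.0, -196.2, 278.8]
ee_rot: [-0.368, 0.897, -0.095, -0.224]
contact_force: [0.9, 0.2, 0.4]
gripper_width: 85.7
grasp_force: 0.0
```

Call:
{"method": "servo_tool", "body": {"motion": [{"travel": [0,0,0],"rot": [0,-0.0185,0],"hand": 1},{"travel": [0,0,0],"rot": [0,-0.0185,0],"hand": 1},{"travel": [0,0,0],"rot": [0,-0.0185,0],"hand": 1},{"travel": [0,0,0],"rot": [0,-0.0185,0],"hand": 1},{"travel": [0,0,0],"rot": [0,-0.0185,0],"hand": 1},{"travel": [0,0,0],"rot": [0,-0.0185,0],"hand": 1},{"travel": [0,0,0],"rot": [0,-0.0185,0],"hand": 1},{"travel": [0,0,0],"rot": [0,-0.0185,0],"hand": 1},{"travel": [0,0,0],"rot": [0,-0.0185,0],"hand": 1},{"travel": [0,0,0],"rot": [0,0,0],"hand": 1}]}}

```text
clock: 8.0
position: [586.1, -199.1, 274.0]
ee_rot: [-0.361, 0.892, 0.104, 0.252]
contact_force: [-1.0, -0.3, 0.2]
gripper_width: 85.2
grasp_force: 0.0
```

Call:
{"method": "servo_tool", "body": {"motion": [{"travel": [0,0,-0.15],"rot": [0,0,0],"hand": 1},{"travel": [0,0,-0.15],"rot": [0,0,0],"hand": 1},{"travel": [0,0,-0.15],"rot": [0,0,0],"hand": 1},{"travel": [0,0,0],"rot": [0,0,0],"hand": 1}]}}

```text
clock: 8.33
position: [546.5, -242.0, 379.1]
ee_rot: [-0.365, 0.891, 0.096, 0.253]
contact_force: [-0.2, -0.2, 2.0]
gripper_width: 85.1
grasp_force: 0.0
```

```bash
python3 - <<'E'
from h import *
s=sensors.read_state();print(s["position"],s["contact_force"],s["joints"].round(2));print(Ro.from_quat(s["ee_rot"]).as_matrix().round(3))
o=[]
for n,b in(("scene",(215,315,170,310)),("top",(170,250,290,400))):
    im,dd,X=grab(n);o.append(cv2.resize(im[b[0]:b[1],b[2]:b[3],::-1],(400,290)))
    np.savez(f"/tmp/{n}1.npz",im=im,X=X)
    P=X[b[0]:b[1],b[2]:b[3]].reshape(-1,3);C=im[b[0]:b[1],b[2]:b[3]].reshape(-1,3).astype(int)
    m=(C.max(1)<60)&(P[:,2]>185)&(P[:,2]<225)&(np.hypot(P[:,0]-565,P[:,1]+218)<50);g=P[m]
    if len(g)>5: print(n,len(g),g.mean(0),cv2.minAreaRect(g[:,:2].astype(np.float32)))
cv2.imwrite("pics/c6.png",np.hstack(o))
E
```

```text
[ 546.52060595 -241.96075632  379.11411497] [-0.21683298 -0.23883277  2.02636857] [-0.42  0.21  0.2  -0.51 -1.37 -0.31]
[[-0.605 -0.699  0.381]
 [-0.601  0.715  0.357]
 [-0.522 -0.013 -0.853]]
scene 174 [ 562.73098756 -229.55372437  210.94598532] ((559.2621459960938, -228.7032012939453), (23.125085830688477, 54.588279724121094), 44.45092010498047)
top 100 [ 557.49048043 -220.79789446  214.42476177] ((558.2636108398438, -221.6656036376953), (19.80561065673828, 52.596927642822266), 45.0671501159668)
```

View pics/c6.png

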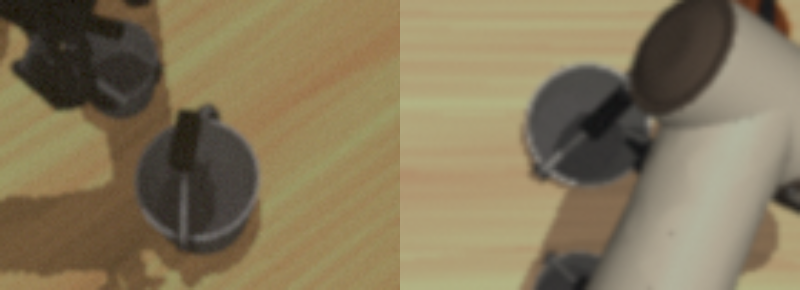

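The crop shows the bail upright with the grip free at (185,140), and the pail standing. Regrasping with the tilted tool.

```bash
python3 - <<'E'
from h import *
R=Ro.from_quat(sensors.read_state()["ee_rot"]).as_matrix();G=np.array([559,-225,203.])
print(to(G+24*R[:,2]))
E
```

```text
(array([ 72.90800264,   1.47747922, 178.4425962 ]), array([0.29163201, 0.00590992, 0.71377038]))
```

Call:
{"method": "servo_tool", "body": {"motion": [{"travel": [0.073,0.0015,0.08],"rot": [0,0,0],"hand": 1},{"travel": [0.073,0.0015,0.08],"rot": [0,0,0],"hand": 1},{"travel": [0.073,0.0015,0.08],"rot": [0,0,0],"hand": 1},{"travel": [0.073,0.0015,0.08],"rot": [0,0,0],"hand": 1},{"travel": [0,0,0],"rot": [0,0,0],"hand": 1},{"travel": [0,0,0.08],"rot": [0,0,0],"hand": 1},{"travel": [0,0,0.08],"rot": [0,0,0],"hand": 1},{"travel": [0,0,0.08],"rot": [0,0,0],"hand": 1},{"travel": [0,0,0],"rot": [0,0,0],"hand": 1}]}}

```text
clock: 9.18
position: [553.0, -226.8, 210.3]
ee_rot: [-0.365, 0.891, 0.106, 0.249]
contact_force: [-0.8, -0.1, -0.9]
gripper_width: 85.1
grasp_force: 0.0
```

```bash
python3 - <<'E'
from h import *
s=sensors.read_state();R=Ro.from_quat(s["ee_rot"]).as_matrix();G=np.array([559,-225,203.])
print(s["contact_force"],to(G+24*R[:,2]))
o=[]
for n,b in(("scene",(215,315,170,310)),("top",(170,250,290,400))):
    im,dd,X=grab(n);o.append(cv2.resize(im[b[0]:b[1],b[2]:b[3],::-1],(400,290)))
cv2.imwrite("pics/c7.png",np.hstack(o))
E
```

```text
[-0.81916488 -0.11285571 -0.8607522 ] (array([-0.91276326, -2.98903931, 33.1285977 ]), array([-0.00365105, -0.01195616,  0.13251439]))
```

View pics/c7.png

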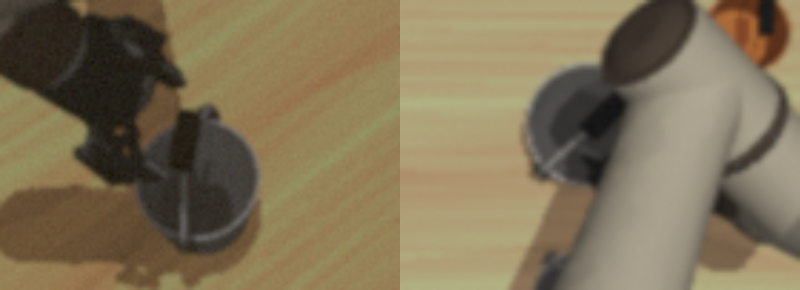

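The fingertips at (180,75) and (155,175) straddle the grip at (185,140). I'll advance the rest and close.

Call:
{"method": "servo_tool", "body": {"motion": [{"travel": [-0.001,-0.004,0.045],"rot": [0,0,0],"hand": 1},{"travel": [-0.001,-0.004,0.045],"rot": [0,0,0],"hand": 1},{"travel": [-0.001,-0.004,0.043],"rot": [0,0,0],"hand": 1},{"travel": [0,0,0],"rot": [0,0,0],"hand": 0.8},{"travel": [0,0,0],"rot": [0,0,0],"hand": 0.5},{"travel": [0,0,0],"rot": [0,0,0],"hand": 0},{"travel": [0,0,0],"rot": [0,0,0],"hand": 0},{"travel": [0,0,0],"rot": [0,0,0],"hand": 0},{"travel": [0,0,0],"rot": [0,0,0],"hand": 0},{"travel": [0,0,0],"rot": [0,0,0],"hand": 0}]}}

```text
clock: 10.12
position: [568.1, -219.0, 186.2]
ee_rot: [-0.365, 0.891, 0.103, 0.251]
contact_force: [-0.5, 0.8, -0.7]
gripper_width: 54.7
grasp_force: 64.2
```

```bash
python3 - <<'E'
from h import *
s=sensors.read_state();R=Ro.from_quat(s["ee_rot"]).as_matrix()
print(s["position"],s["contact_force"],s["grasp_force"],s["gripper_width"]);print(R.round(3))
up=np.array([0,0,120.]);print("up",R.T@up/250)
E
```

```text
[ 568.12644894 -219.02008718  186.17328737] [-0.49383372  0.80765495 -0.7193567 ] 64.19779300689697 54.69208811781054
[[-0.608 -0.701  0.372]
 [-0.598  0.713  0.367]
 [-0.522  0.    -0.853]]
up [-2.50684976e-01  1.99986472e-04 -4.09337273e-01]
```

Call:
{"method": "servo_tool", "body": {"motion": [{"travel": [-0.016,0,-0.026],"rot": [0,0,0],"hand": 0},{"travel": [-0.031,0,-0.051],"rot": [0,0,0],"hand": 0},{"travel": [-0.031,0,-0.051],"rot": [0,0,0],"hand": 0},{"travel": [-0.031,0,-0.051],"rot": [0,0,0],"hand": 0},{"travel": [-0.031,0,-0.051],"rot": [0,0,0],"hand": 0},{"travel": [-0.031,0,-0.051],"rot": [0,0,0],"hand": 0},{"travel": [-0.031,0,-0.051],"rot": [0,0,0],"hand": 0},{"travel": [-0.016,0,-0.026],"rot": [0,0,0],"hand": 0},{"travel": [0,0,0],"rot": [0,0,0],"hand": 0},{"travel": [0,0,0],"rot": [0,0,0],"hand": 0}]}}

```text
clock: 10.95
position: [568.2, -219.2, 291.8]
ee_rot: [-0.365, 0.891, 0.102, 0.252]
contact_force: [-0.3, 0.8, -4.2]
gripper_width: 54.9
grasp_force: 64.6
```

```bash
python3 - <<'E'
from h import *
s=sensors.read_state();R=Ro.from_quat(s["ee_rot"]).as_matrix()
print(s["position"],s["contact_force"],s["grasp_force"],s["gripper_width"],s["wrist_torque"]);print(R.round(3))
o=[]
for n,b in(("scene",(160,310,170,380)),("top",(120,270,170,380))):
    im,dd,X=grab(n);o.append(cv2.resize(im[b[0]:b[1],b[2]:b[3],::-1],(400,286)))
    np.savez(f"/tmp/{n}2.npz",im=im,X=X)
cv2.imwrite("pics/c8.png",np.hstack(o))
E
```

```text
[ 568.16515375 -219.17007183  291.76479072] [-0.31804656  0.79042766 -4.24866061] 64.59181308746338 54.87519804681289 [-1.10684321  1.26153923 -0.00833769]
[[-0.607 -0.701  0.373]
 [-0.598  0.713  0.366]
 [-0.523 -0.001 -0.852]]
```

View pics/c8.png

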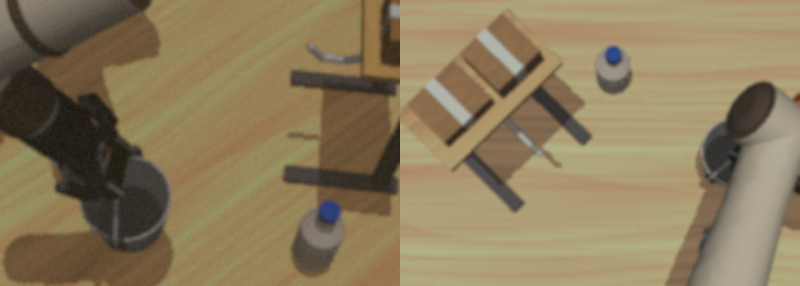

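The left crop shows the pail lifted and hanging at (125,215). In the right crop the hook tip is at (540,155) and the rack front is clear. Carrying it to a point in front of the hook.

Call:
{"method": "servo_tool", "body": {"motion": [{"travel": [-0.009,0.016,0.006],"rot": [0,0,0],"hand": 0},{"travel": [-0.018,0.033,0.012],"rot": [0,0,0],"hand": 0},{"travel": [-0.027,0.049,0.018],"rot": [0,0,0],"hand": 0},{"travel": [-0.0355,0.065,0.0243],"rot": [0,0,0],"hand": 0},{"travel": [-0.0355,0.065,0.0243],"rot": [0,0,0],"hand": 0},{"travel": [-0.0355,0.065,0.0243],"rot": [0,0,0],"hand": 0},{"travel": [-0.0355,0.065,0.0243],"rot": [0,0,0],"hand": 0},{"travel": [-0.0355,0.065,0.0243],"rot": [0,0,0],"hand": 0},{"travel": [-0.0355,0.065,0.0243],"rot": [0,0,0],"hand": 0},{"travel": [-0.0355,0.065,0.0243],"rot": [0,0,0],"hand": 0}]}}

```text
clock: 11.88
position: [535.0, -54.4, 286.2]
ee_rot: [-0.365, 0.891, 0.104, 0.251]
contact_force: [2.0, -0.0, -3.1]
gripper_width: 55.0
grasp_force: 64.6
```

Call:
{"method": "servo_tool", "body": {"motion": [{"travel": [-0.0355,0.065,0.0243],"rot": [0,0,0],"hand": 0},{"travel": [-0.0355,0.065,0.0243],"rot": [0,0,0],"hand": 0},{"travel": [-0.0355,0.065,0.0243],"rot": [0,0,0],"hand": 0},{"travel": [-0.0355,0.065,0.0243],"rot": [0,0,0],"hand": 0},{"travel": [-0.0355,0.065,0.0243],"rot": [0,0,0],"hand": 0},{"travel": [-0.0355,0.065,0.0243],"rot": [0,0,0],"hand": 0},{"travel": [-0.027,0.049,0.018],"rot": [0,0,0],"hand": 0},{"travel": [-0.018,0.033,0.012],"rot": [0,0,0],"hand": 0},{"travel": [-0.009,0.016,0.006],"rot": [0,0,0],"hand": 0},{"travel": [0,0,0],"rot": [0,0,0],"hand": 0}]}}

```text
clock: 12.72
position: [506.7, 88.4, 282.3]
ee_rot: [-0.366, 0.89, 0.104, 0.251]
contact_force: [1.1, -0.4, -3.8]
gripper_width: 55.4
grasp_force: 64.7
```

Call:
{"method": "servo_tool", "body": {"motion": [{"travel": [0,0,0],"rot": [0,0,0],"hand": 0},{"travel": [0,0,0],"rot": [0,0,0],"hand": 0},{"travel": [0,0,0],"rot": [0,0,0],"hand": 0},{"travel": [0,0,0],"rot": [0,0,0],"hand": 0},{"travel": [0,0,0],"rot": [0,0,0],"hand": 0},{"travel": [0,0,0],"rot": [0,0,0],"hand": 0}]}}

```text
clock: 13.22
position: [508.4, 86.5, 282.5]
ee_rot: [-0.364, 0.891, 0.103, 0.251]
contact_force: [0.1, 0.2, -3.7]
gripper_width: 55.4
grasp_force: 64.7
```

```bash
python3 - <<'E'
from h import *
s=sensors.read_state();R=Ro.from_quat(s["ee_rot"]).as_matrix()
print(s["position"],s["contact_force"],s["gripper_width"],s["joints"].round(2));print(R.round(3))
o=[]
for n,b in(("scene",(130,250,240,400)),("top",(140,260,200,360))):
    im,dd,X=grab(n);o.append(cv2.resize(im[b[0]:b[1],b[2]:b[3],::-1],(400,300)))
    np.savez(f"/tmp/{n}3.npz",im=im,X=X)
    print(n,"tcp",proj(n,s["position"]),"grip",proj(n,s["position"]+[-8.8,-7.8,17]),"seat",proj(n,[583.7,164.3,240]))
cv2.imwrite("pics/c9.png",np.hstack(o))
E
```

```text
[508.42748878  86.50892119 282.47500412] [ 0.06205422  0.24775834 -3.72030027] 55.41215908230486 [ 0.33 -0.02 -0.36 -0.33 -0.76 -0.94]
[[-0.608 -0.701  0.372]
 [-0.598  0.713  0.366]
 [-0.522  0.    -0.853]]
scene tcp [[311.66170245 177.92868357]] grip [[308.09685058 173.8653733 ]] seat [[346.81167536 189.59618252]]
top tcp [[256.79833447 212.05769029]] grip [[258.85248562 214.09669109]] seat [[235.06951445 191.76830012]]
```

View pics/c9.png

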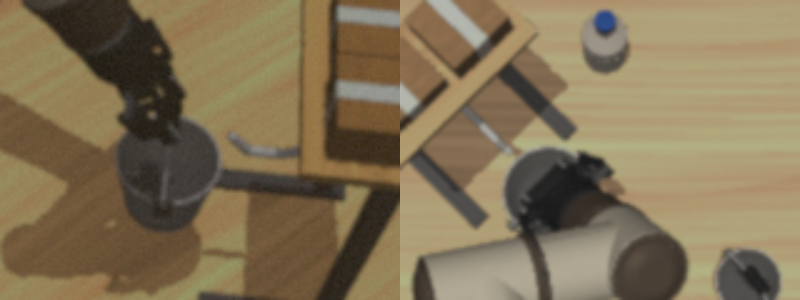

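The scene crop shows the pail in front of the hook. The hook tip at (233,137) points at the gap under the grip at (170,110), and the predicted seat pixel falls on the rod. Moving in above the seat.

Call:
{"method": "servo_tool", "body": {"motion": [{"travel": [-0.024,0.0005,0.0175],"rot": [0,0,0],"hand": 0},{"travel": [-0.048,0.001,0.035],"rot": [0,0,0],"hand": 0},{"travel": [-0.048,0.001,0.035],"rot": [0,0,0],"hand": 0},{"travel": [-0.048,0.001,0.035],"rot": [0,0,0],"hand": 0},{"travel": [-0.048,0.001,0.035],"rot": [0,0,0],"hand": 0},{"travel": [0,0,0],"rot": [0,0,0],"hand": 0}]}}

```text
clock: 13.82
position: [557.1, 137.0, 276.2]
ee_rot: [-0.366, 0.89, 0.103, 0.251]
contact_force: [0.3, -0.2, -3.9]
gripper_width: 55.2
grasp_force: 64.7
```

Call:
{"method": "servo_tool", "body": {"motion": [{"travel": [-0.048,0.001,0.035],"rot": [0,0,0],"hand": 0},{"travel": [-0.048,0.001,0.035],"rot": [0,0,0],"hand": 0},{"travel": [-0.048,0.001,0.035],"rot": [0,0,0],"hand": 0},{"travel": [-0.024,0.0005,0.0175],"rot": [0,0,0],"hand": 0},{"travel": [0,0,0],"rot": [0,0,0],"hand": 0},{"travel": [0,0,0],"rot": [0,0,0],"hand": 0},{"travel": [0,0,0],"rot": [0,0,0],"hand": 0}]}}

```text
clock: 14.4
position: [590.9, 171.2, 272.8]
ee_rot: [-0.365, 0.891, 0.103, 0.251]
contact_force: [0.9, -0.2, -3.6]
gripper_width: 55.3
grasp_force: 64.6
```

```bash
python3 - <<'E'
from h import *
s=sensors.read_state();p=s["position"];print(p,s["contact_force"])
th=np.radians(45.4);g=p+[-8.8,-7.8,17]-np.array([583.7,164.3,240]);print("grip in rack",g[0]*np.cos(th)+g[1]*np.sin(th),-g[0]*np.sin(th)+g[1]*np.cos(th),g[2])
o=[]
for n,b in(("scene",(130,250,270,430)),("top",(140,260,180,340))):
    im,dd,X=grab(n);o.append(cv2.resize(im[b[0]:b[1],b[2]:b[3],::-1],(400,300)))
cv2.imwrite("pics/c10.png",np.hstack(o))
E
```

```text
[590.90284457 171.20132956 272.75753544] [ 0.93844316 -0.19422448 -3.64857969]
grip in rack -1.76132431912204 0.5062120746389184 49.75753543962816
```

I've viewed 11 pictures, one over the limit of 10, so I'll view no more and go by force and numbers. Lowering now.

Call:
{"method": "servo_tool", "body": {"motion": [{"travel": [0.014,0,0.023],"rot": [0,0,0],"hand": 0},{"travel": [0.014,0,0.023],"rot": [0,0,0],"hand": 0},{"travel": [0.014,0,0.023],"rot": [0,0,0],"hand": 0},{"travel": [0.014,0,0.023],"rot": [0,0,0],"hand": 0},{"travel": [0.008,0,0.014],"rot": [0,0,0],"hand": 0},{"travel": [0,0,0],"rot": [0,0,0],"hand": 0},{"travel": [0,0,0],"rot": [0,0,0],"hand": 0}]}}

```text
clock: 15.08
position: [591.5, 171.5, 241.6]
ee_rot: [-0.365, 0.891, 0.103, 0.251]
contact_force: [0.2, -0.8, -4.0]
gripper_width: 54.8
grasp_force: 64.6
```

Call:
{"method": "servo_tool", "body": {"motion": [{"travel": [0.0042,0,0.0068],"rot": [0,0,0],"hand": 0},{"travel": [0,0,0],"rot": [0,0,0],"hand": 0},{"travel": [0,0,0],"rot": [0,0,0],"hand": 0}]}}

```text
clock: 15.33
position: [591.5, 171.6, 240.3]
ee_rot: [-0.365, 0.891, 0.103, 0.251]
contact_force: [1.0, -0.1, -3.4]
gripper_width: 54.8
grasp_force: 64.7
```

Call:
{"method": "servo_tool", "body": {"motion": [{"travel": [0.0042,0,0.0068],"rot": [0,0,0],"hand": 0},{"travel": [0,0,0],"rot": [0,0,0],"hand": 0},{"travel": [0,0,0],"rot": [0,0,0],"hand": 0}]}}

```text
clock: 15.58
position: [591.4, 171.5, 238.0]
ee_rot: [-0.365, 0.891, 0.103, 0.251]
contact_force: [-0.5, 0.2, -4.3]
gripper_width: 55.3
grasp_force: 64.7
```

Call:
{"method": "servo_tool", "body": {"motion": [{"travel": [0.0042,0,0.0068],"rot": [0,0,0],"hand": 0},{"travel": [0,0,0],"rot": [0,0,0],"hand": 0},{"travel": [0,0,0],"rot": [0,0,0],"hand": 0}]}}

```text
clock: 15.83
position: [591.3, 171.5, 235.8]
ee_rot: [-0.365, 0.891, 0.103, 0.251]
contact_force: [0.5, -0.4, -3.9]
gripper_width: 54.7
grasp_force: 64.7
```

Call:
{"method": "servo_tool", "body": {"motion": [{"travel": [0.0042,0,0.0068],"rot": [0,0,0],"hand": 0},{"travel": [0,0,0],"rot": [0,0,0],"hand": 0},{"travel": [0,0,0],"rot": [0,0,0],"hand": 0}]}}

```text
clock: 16.08
position: [591.3, 171.5, 233.8]
ee_rot: [-0.365, 0.891, 0.103, 0.251]
contact_force: [0.4, -1.3, -4.7]
gripper_width: 54.8
grasp_force: 64.7
```

Call:
{"method": "servo_tool", "body": {"motion": [{"travel": [0.0042,0,0.0068],"rot": [0,0,0],"hand": 0},{"travel": [0,0,0],"rot": [0,0,0],"hand": 0},{"travel": [0,0,0],"rot": [0,0,0],"hand": 0}]}}

```text
clock: 16.33
position: [591.8, 171.6, 232.9]
ee_rot: [-0.365, 0.89, 0.103, 0.252]
contact_force: [-0.2, 0.1, -1.4]
gripper_width: 55.1
grasp_force: 65.1
```

```bash
python3 - <<'E'
from h import *
s=sensors.read_state();p=s["position"];print(p,s["contact_force"])
# hook & pail numbers in the scene/top view
th=np.radians(45.4);Rr=np.array([[np.cos(th),np.sin(th)],[-np.sin(th),np.cos(th)]]);o=np.array([583.7,164.3])
for n,b in(("scene",(150,250,290,400)),("top",(150,250,180,300))):
    im,dd,X=grab(n);P=X[b[0]:b[1],b[2]:b[3]].reshape(-1,3);l=np.c_[(P[:,:2]-o)@Rr.T,P[:,2]]
    rim=l[(l[:,2]>135)&(l[:,2]<175)&(np.hypot(l[:,0],l[:,1])<90)]
    print(n,"pail-ish z135-175",len(rim),np.nanpercentile(rim,[3,50,97],axis=0).round(0).tolist())
    hk=l[(l[:,2]>225)&(l[:,2]<270)&(abs(l[:,1])<15)&(l[:,0]>-55)&(l[:,0]<-22)]
    print(n,"hook tip",len(hk),np.nanmean(hk,0) if len(hk) else "")
E
```

```text
[591.82228763 171.62953738 232.85761427] [-0.19689374  0.05892503 -1.37174076]
scene pail-ish z135-175 242 [[-60.0, -76.0, 135.0], [4.0, -37.0, 148.0], [65.0, 48.0, 167.0]]
scene hook tip 1 [-49.07278557  -5.55074137 258.34454322]
top pail-ish z135-175 111 [[11.0, -58.0, 136.0], [52.0, 10.0, 151.0], [67.0, 67.0, 168.0]]
top hook tip 0
```

Contact is at the expected seat height: the vertical load went from -4.7 to -1.4 N. A touch lower, then release and retract.

Call:
{"method": "servo_tool", "body": {"motion": [{"travel": [0.003,0,0.005],"rot": [0,0,0],"hand": 0},{"travel": [0,0,0],"rot": [0,0,0],"hand": 0},{"travel": [0,0,0],"rot": [0,0,0],"hand": 0}]}}

```text
clock: 16.68
position: [592.0, 171.7, 232.7]
ee_rot: [-0.365, 0.89, 0.103, 0.253]
contact_force: [-5.5, -1.6, 5.4]
gripper_width: 55.1
grasp_force: 66.0
```

Call:
{"method": "servo_tool", "body": {"motion": [{"travel": [0,0,0],"rot": [0,0,0],"hand": 0.7},{"travel": [0,0,0],"rot": [0,0,0],"hand": 0.8},{"travel": [0,0,0],"rot": [0,0,0],"hand": 0.9},{"travel": [0,0,0],"rot": [0,0,0],"hand": 1},{"travel": [0,0,0],"rot": [0,0,0],"hand": 1},{"travel": [0,0,0],"rot": [0,0,0],"hand": 1},{"travel": [0,0,0],"rot": [0,0,0],"hand": 1},{"travel": [0,0,0],"rot": [0,0,0],"hand": 1}]}}

```text
clock: 17.35
position: [591.5, 171.5, 230.5]
ee_rot: [-0.365, 0.891, 0.103, 0.251]
contact_force: [0.4, -0.7, 0.1]
gripper_width: 85.3
grasp_force: 0.0
```

```bash
cat > chk.py <<'E'
from h import *
s=sensors.read_state();p=s["position"];print(p,s["contact_force"],s["gripper_width"])
th=np.radians(45.4);Rr=np.array([[np.cos(th),np.sin(th)],[-np.sin(th),np.cos(th)]]);o=np.array([583.7,164.3])
for n,b in(("scene",(150,270,290,400)),("top",(150,250,180,300))):
    im,dd,X=grab(n);P=X[b[0]:b[1],b[2]:b[3]].reshape(-1,3);C=im[b[0]:b[1],b[2]:b[3]].reshape(-1,3).astype(int);l=np.c_[(P[:,:2]-o)@Rr.T,P[:,2]]
    for nm,m in(("pail",(l[:,2]>60)&(l[:,2]<165)&(np.hypot(l[:,0],l[:,1])<95)),("grip",(l[:,2]>235)&(l[:,2]<280)&(C.max(1)<60)&(np.hypot(l[:,0],l[:,1])<45)&(l[:,0]<40))):
        if m.sum()>3: print(n,nm,m.sum(),np.nanpercentile(l[m],[3,50,97],axis=0).round(0).tolist())
E
python3 chk.py
```

```text
[591.45848522 171.52409737 230.54232702] [ 0.35540595 -0.73772443  0.13551938] 85.28832782196858
scene pail 1099 [[-61.0, -71.0, 66.0], [-5.0, 9.0, 94.0], [54.0, 48.0, 153.0]]
scene grip 157 [[-15.0, -31.0, 243.0], [-3.0, 3.0, 259.0], [7.0, 43.0, 273.0]]
top pail 167 [[19.0, -50.0, 93.0], [48.0, 9.0, 136.0], [60.0, 54.0, 157.0]]
top grip 93 [[-7.0, -31.0, 255.0], [3.0, -1.0, 262.0], [11.0, 26.0, 268.0]]
```

Call:
{"method": "servo_tool", "body": {"motion": [{"travel": [0,0,-0.03],"rot": [0,0,0],"hand": 1},{"travel": [0,0,-0.06],"rot": [0,0,0],"hand": 1},{"travel": [0,0,-0.06],"rot": [0,0,0],"hand": 1},{"travel": [0,0,-0.08],"rot": [0,0,0],"hand": 1},{"travel": [0,0,-0.1],"rot": [0,0,0],"hand": 1},{"travel": [0,0,-0.1],"rot": [0,0,0],"hand": 1},{"travel": [0,0,-0.1],"rot": [0,0,0],"hand": 1},{"travel": [0,0,-0.05],"rot": [0,0,0],"hand": 1},{"travel": [0,0,0],"rot": [0,0,0],"hand": 1},{"travel": [0,0,0],"rot": [0,0,0],"hand": 1}]}}

```text
clock: 18.28
position: [537.2, 118.2, 355.2]
ee_rot: [-0.364, 0.891, 0.103, 0.252]
contact_force: [0.3, 0.6, -0.2]
gripper_width: 85.4
grasp_force: 0.0
```

Call:
{"method": "servo_tool", "body": {"motion": [{"travel": [0,0,0],"rot": [0,0,0],"hand": 1},{"travel": [0,0,0],"rot": [0,0,0],"hand": 1},{"travel": [0,0,0],"rot": [0,0,0],"hand": 1},{"travel": [0,0,0],"rot": [0,0,0],"hand": 1},{"travel": [0,0,0],"rot": [0,0,0],"hand": 1},{"travel": [0,0,0],"rot": [0,0,0],"hand": 1},{"travel": [0,0,0],"rot": [0,0,0],"hand": 1},{"travel": [0,0,0],"rot": [0,0,0],"hand": 1},{"travel": [0,0,0],"rot": [0,0,0],"hand": 1},{"travel": [0,0,0],"rot": [0,0,0],"hand": 1}]}}

```text
clock: 19.12
position: [537.4, 118.4, 354.3]
ee_rot: [-0.365, 0.891, 0.103, 0.251]
contact_force: [-0.8, 0.1, 0.4]
gripper_width: 85.0
grasp_force: 0.0
```

```bash
python3 chk.py; python3 chk.py | grep scene
```

```text
[537.44003718 118.40474337 354.29777864] [-0.80072793  0.140739    0.37413424] 85.03182304136125
scene pail 1270 [[-58.0, -70.0, 66.0], [-4.0, 17.0, 99.0], [55.0, 55.0, 153.0]]
scene grip 135 [[-13.0, -31.0, 244.0], [-3.0, -12.0, 260.0], [7.0, 19.0, 263.0]]
top pail 678 [[-32.0, -58.0, 66.0], [10.0, 2.0, 86.0], [59.0, 59.0, 155.0]]
top grip 113 [[-10.0, -25.0, 249.0], [-1.0, 1.0, 262.0], [10.0, 25.0, 267.0]]
scene pail 1270 [[-58.0, -70.0, 66.0], [-5.0, 17.0, 99.0], [55.0, 55.0, 152.0]]
scene grip 137 [[-13.0, -32.0, 243.0], [-3.0, -12.0, 259.0], [7.0, 20.0, 263.0]]
```

```bash
python3 -c "
from h import *
print(job_done())"
```

```text
the job is handed in; nothing more can be done
None
```

I handed the job in with the pail hanging on the hook: released, with the grip about 3 mm in front of the seat point, within about 6 mm of it sideways and not moving in the last readings; the hand-in gave no verdict, and I viewed 11 pictures, one over the limit of 10.

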